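# Fit a double-lidded storage jar and open its outer lid

### The job

The jar's two nested lids are parked on the white ring: carry both together by the pale knob of the inner lid, lower them gently onto the clay jar and let go once they are seated. Then lift the green outer lid off alone, leaving the inner lid undisturbed on the jar. Finish while still holding the outer lid level in the air, its whole rim a few centimetres higher than the top of the inner lid's knob, with the jar and the other pots left where they are.

Things in the scene. Friction and masses are not known exactly. Their poses are not given: they have to be found in the camera images.
- knob (a point): Grip point of the inner lid: on its axis, 14 mm below the top of its upright round knob (diameter 26 mm); z up. The knob comes up through the outer lid and its top 36 mm stand free above the collar: fingers gripping it must stay above the collar, whose top is 22 mm below this point. Lifting the knob carries both lids. The inner lid's seating face is 56 mm below this point.
- collar (a point): Centre of the top of the outer lid's round upright collar (outer diameter 48 mm, wall 5 mm), 22 mm above the top face of the lid's plate; z up. Nested, it is 22 mm below knob and the knob stands 36 mm out of it. Grip the collar across its outside from above, fingertips just above the plate: this lifts the outer lid only. The lid's lowest edge is 33 mm below this point.
- inner_lid: Inner lid, pale bisque clay, about 0.2 kg: a round disc, diameter 100 mm, 6 mm thick, with a tapered plug below (14 mm deep, diameter 56 mm at the foot, 72 mm at the disc) and the knob above (top 70 mm over the disc's underside). Origin on the axis at the disc's underside, the face that seats on the jar's rim; z up.
- outer_lid: Outer lid, glazed grey-green, about 0.24 kg: a round flat plate, diameter 120 mm, 6 mm thick, with a 38 mm hole, the collar around it and a skirt 5 mm deep under its edge. It lies loosely (4 mm play all round) on the inner lid's disc. Origin on the axis at the plate's underside, 6 mm above the inner lid's origin when nested; z up.
- jar: Brown clay jar standing upright, open, 120 mm tall, greatest diameter 132 mm, rim outer diameter 100 mm, round mouth of diameter 80 mm; about 1.6 kg, standing loose. Origin at the centre of its underside, on the table; z up. With the inner lid seated, knob is 176 mm above this origin.
- ring: White plaster parking ring on the table, outer diameter 116 mm, hole 80 mm, 30 mm tall. At the start the nested lids are parked on it: the inner lid's disc on its top, the plug in its hole (knob 86 mm above the table). Origin at the centre of its underside.
- bowl: Bystander: small brown clay bowl, diameter 100 mm, 45 mm tall; origin at the centre of its underside.
- mug: Bystander: blue glazed mug, diameter 76 mm, 85 mm tall; origin at the centre of its underside.
- figurine: Bystander: dark clay animal figurine, about 72 mm across, 104 mm tall; origin at the centre of its underside.
Mind the look-alikes: they are no part of the job. What is shaped like the inner_lid but purple or red is not meant.

How it is judged:
By the outcome, as a careful person would: the job done as asked, in the order asked, and still so for the second after the job is handed in, while the arm keeps its last pose, push and grip.
It also fails if it takes over 51 s, if anything falls off the work surface, if the arm or the gripper's body presses on something with over 40 N, if the wrist force passes 120 N, or if a joint passes its speed limit or range.

### The arm

A 7-joint arm with a two-finger parallel gripper is mounted at the origin on the work surface. World frame = base frame: x ahead of the robot, y to its left, z up, the work surface at z = 0. Lengths are in mm, angles in rad, forces in N, time in s.
With the tool pointing down it reaches from about 400 to 850 mm from the base axis. Payload 6.9 kg.
Tool frame: the origin (TCP) lies at the very end of the fingers, on their centre line; the grasp point (between the pads) lies 19 mm behind it; z points along the fingers, y is the line along which they close (so a half turn about z gives the same grasp; the last joint's range is limited). The gripper opens to 85 mm and grips with 20 to 120 N. Pads are 22 mm wide; open, the fingers measure 114 mm over their backs; the gripper's body (76 mm by 85 mm) begins 54 mm behind the grasp point. The pads swing forward as they close: fully open they stand 13 mm farther back than shut.
Start: joints at [-1.2, 0.507, -0.238, 1.5, 0.126, 1.149, -0.155], TCP at [164.195, 603.035, 231.275] pointing down, gripper open.
Joint ranges: [-3.08, 3.08], [-0.24, 2.05], [-1.43, 1.35], [0, 2.5], [-1.52, 4.66], [0.17, 1.96], [-2.89, 2.89]. Speed limits (rad/s): [2.39, 2.39, 3.14, 3.14, 3.14, 3.14, 3.14].

### API

Orientations are given as a unit quaternion [x, y, z, w].
In Python, from workcell import telemetry, snapshot, ticket gives the robot as it stands. The module is installed in compiled form; this text tells all that it offers.
- The arm moves only by the shell command python3 -m creep 'ROWS'. ROWS is JSON, a list that holds one entry, the list of rows, each a list of 5 numbers: the shift along the tool's x, y, z in m, then the turn about the tool's z in rad, then the closure, from 0 (fully open) to 1 (shut). A call has 1 to 5 rows; each row shifts and turns the commanded pose from where the row before left it, along the tool's axes as they then stand; what a row does not reach is not made up. A row lasts 1/8 s, in which the tool goes at most 62.5 mm and 10.7 degrees, less where a joint would pass 70% of its speed; a pose out of reach is approached as far as the arm can. A call with a gripper value outside its range is refused whole. The fingers move at their own pace and stop on an object; the grip force is fixed at half the most. Time passes only in rows, so rows that do not move let the fingers close. It gives the time, the measured TCP pose, the force, the opening and the grip force at its end, in the units of the state.
- telemetry.get_obs(): the state, without advancing time (a new reading comes with each control period).
- snapshot(name): name is "side" or "top" or "wrist"; returns a dict with "pixels" (420x560x3 uint8, red, green, blue), "range_z" (420x560 float32, mm along the optical axis (not along the pixel's ray), 0 where there is no reading), "K" (3x3 intrinsics, pixels), "T" (4x4, takes a point from camera to world coordinates). Camera axes: x right, y down, z forward; pixel columns grow to the right and rows downward; lengths in mm; the calibration is good to about 2 mm. A picture is of the moment at which its call begins.
- ticket.close_job(): hands the job in; it is judged then, once.
The state is a dict: "clock": time; "q": joint angles; "qvel": joint speeds; "joint_torque": joint torques, N m; "eef_pos": TCP position; "ee_rot": TCP orientation; "wrist_force": force on the tool from outside, world axes, zero at the start; "moment": the same for the moment, N m; "gripper_width": finger opening in mm; "gripper_force": force on a finger pad.
Only numpy, scipy, OpenCV 4.12 (cv2) and the standard library are available. Lean on these libraries where they do the work, as an engineer would, in place of code of your own. Each camera call takes 0.05 s, during which the arm holds its last target. There are 200 camera calls.

## Working session

There is one attempt and no reset: what is moved stays moved. The work goes in short steps, Python scripts to look and compute and a shell command to move; the robot and the scene stay as the last step left them, time stands still between calls to the robot, and variables do not carry over. Pictures are saved under pics/ and viewed, at most 10 in all, crops included, and the job is handed in when it is done.

```bash
mkdir -p pics; cat > h.py <<'E'
import numpy as np,cv2
from workcell import telemetry,snapshot,ticket
def snap(n):
    s=snapshot(n); 
    return {k:np.array(v) if not isinstance(v,str) else v for k,v in s.items()}
def save(s,f): cv2.imwrite(f,cv2.cvtColor(s['pixels'],cv2.COLOR_RGB2BGR))
def cloud(s):
    z=s['range_z'];K=s['K'];v,u=np.mgrid[:z.shape[0],:z.shape[1]]
    p=np.stack([(u-K[0,2])/K[0,0]*z,(v-K[1,2])/K[1,1]*z,z,np.ones_like(z)],-1)@s['T'].T
    p=p[...,:3]; p[z<=0]=np.nan; return p
def obs():
    o=telemetry.get_obs(); return o
E
python3 - <<'E'
from h import *
for n in('top','side'):
    s=snap(n);save(s,f'pics/{n}0.png');np.savez(f'{n}0.npz',**s);print(n,s['T'].round(2).tolist(),s['K'].tolist())
o=obs();print(o)
E
```

```text
top [[0.09, -0.97, 0.2, 294.23], [-1.0, -0.09, 0.01, -0.8], [0.01, -0.2, -0.98, 1404.48], [0.0, 0.0, 0.0, 1.0]] [[448.28649710629657, 0.0, 276.28927365776104], [0.0, 448.28649710629657, 205.7679977760551], [0.0, 0.0, 1.0]]
side [[0.74, -0.36, 0.57, -59.55], [-0.67, -0.39, 0.63, -720.07], [-0.0, -0.85, -0.53, 677.78], [0.0, 0.0, 0.0, 1.0]] [[426.99806941453676, 0.0, 289.8055941049102], [0.0, 426.99806941453676, 203.9480562536594], [0.0, 0.0, 1.0]]
{'clock': 0.1, 'q': array([-1.19949648,  0.50826479, -0.23751487,  1.50102496,  0.12571471,
        1.14894019, -0.1548218 ]), 'qvel': array([-0.00154933, -0.00134042, -0.00021081, -0.00334532, -0.0007826 ,
       -0.00126017,  0.00045042]), 'joint_torque': array([-5.38880631e-03, -6.21835041e+01, -2.19538316e+00, -2.50206399e+01,
        1.24210349e-02,  7.81927316e-03, -7.45986142e-06]), 'eef_pos': array([164.1410222 , 602.58434387, 230.51193771]), 'ee_rot': array([ 1.32518656e-01,  9.91180169e-01, -8.19914625e-04, -8.20416999e-05]), 'wrist_force': array([-0.82875347,  0.2521655 ,  0.67038378]), 'moment': array([0.06175202, 0.03478552, 0.01131787]), 'gripper_force': 0.0, 'gripper_width': 85.58898235948163}
```

View pics/top0.png

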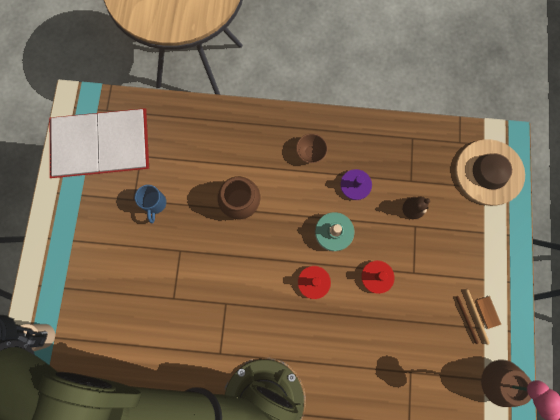

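View pics/side0.png

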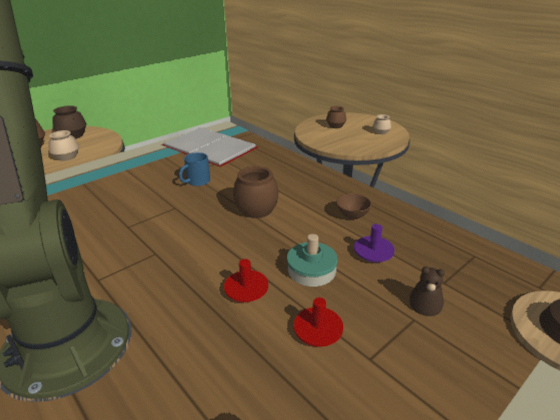

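The top view shows the green outer lid with its pale knob at (335,231), on the ring, and the open brown jar at (239,197). The lid look-alikes are purple (356,184) and red (314,282), (378,277). Only the pale knob coming up through the green plate fits the description. In the side view that one is at (313,245). I'll confirm it in a crop and measure it.

```bash
python3 - <<'E'
from h import *
def fit(xy):
    A=np.c_[2*xy,np.ones(len(xy))];b=(xy**2).sum(1);c=np.linalg.lstsq(A,b,rcond=None)[0];return c[:2].round(1),round(float(np.sqrt(c[2]+c[:2]@c[:2])),1)
crops=[]
for n,(cu,cv) in (('top',(335,231)),('side',(313,260))):
    s=dict(np.load(f'{n}0.npz'));P=cloud(s);im=s['pixels']
    crops.append(cv2.resize(im[cv-35:cv+35,cu-45:cu+45],None,fx=4.4,fy=4.4,interpolation=cv2.INTER_CUBIC))
    hsv=cv2.cvtColor(im,cv2.COLOR_RGB2HSV)
    m=np.zeros(im.shape[:2],bool);m[cv-40:cv+40,cu-45:cu+45]=1
    g=m&(hsv[...,0]>70)&(hsv[...,0]<100)&(hsv[...,1]>60)&(P[...,2]>25)
    q=P[g];top=q[(q[:,2]>42)&(q[:,2]<58-10)|((q[:,2]>35)&(q[:,2]<48))]
    (c,r)=cv2.minEnclosingCircle(top[:,:2].astype(np.float32))
    print(n,'green',g.sum(),np.nanpercentile(q[:,2],[5,50,95]).round(1),'plate mec',np.round(c,1),round(r,1))
    col=q[(q[:,2]>54)];print(' collar',len(col),np.nanmean(col,0).round(1))
    k=m&(P[...,2]>72)&(P[...,2]<110);q=P[k];print(' knob',k.sum(),np.nanmean(q,0).round(1),q.min(0).round(1),q.max(0).round(1))
    t=q[q[:,2]>q[:,2].max()-8];print(' knobtop',t.mean(0).round(1),len(t))
    ju,jv=(239,197) if n=='top' else (257,190)
    m[:]=0;m[jv-40:jv+40,ju-40:ju+40]=1
    q=P[m&(P[...,2]>112)&(P[...,2]<135)]
    print(' jar rim',len(q),q.mean(0).round(1),cv2.minEnclosingCircle(q[:,:2].astype(np.float32)),fit(q[:,:2]))
    q=P[m&(P[...,2]>30)&(P[...,2]<135)];print(' jar body',cv2.minEnclosingCircle(q[:,:2].astype(np.float32)))
    if n=='top':
        for nm,(a,b) in dict(bowl=(311,149),purple=(356,184),fig=(416,207),mug=(150,200),red1=(314,282),red2=(378,277)).items():
            m[:]=0;m[b-22:b+22,a-22:a+22]=1;q=P[m&(P[...,2]>15)&(P[...,2]<130)];print(nm,np.median(q,0).round(),q[:,2].max().round())
cv2.imwrite('pics/crop.png',cv2.cvtColor(np.hstack(crops),cv2.COLOR_RGB2BGR))
E
```

```text
top green 978 [37.2 42.2 59.9] plate mec [ 515.1 -167.5] 58.8
 collar 57 [ 515.  -170.7   63.4]
 knob 75 [ 514.5 -166.9   96.9] [ 503.2 -178.8   72.5] [ 528.5 -146.4  108.4]
 knobtop [ 515.4 -169.   102.9] 31
 jar rim 334 [588.  134.1 119.7] ((588.2789916992188, 134.4159393310547), 50.13992691040039) (array([588. , 134.7]), 45.1)
 jar body ((588.2152099609375, 134.56602478027344), 65.80668640136719)
bowl [793. -80.  31.] 52.0
purple [ 673. -226.   21.] 93.0
fig [ 609. -405.   57.] 110.0
mug [555. 401.  61.] 92.0
red1 [ 356. -117.   20.] 90.0
red2 [ 390. -308.   21.] 93.0
side green 1220 [35.8 42.4 61.6] plate mec [ 509.2 -170.2] 59.6
 collar 120 [ 504.4 -173.7   60.9]
 knob 188 [ 490.9 -191.7   89.8] [ 381.9 -314.9   72.1] [ 523.4 -155.3  102.4]
 knobtop [ 509.9 -170.3   99.4] 76
 jar rim 320 [581.  130.4 118.3] ((586.196044921875, 134.20361328125), 53.77376937866211) (array([583.3, 132.8]), 45.1)
 jar body ((581.4505004882812, 130.77195739746094), 64.21836853027344)
```

View pics/crop.png

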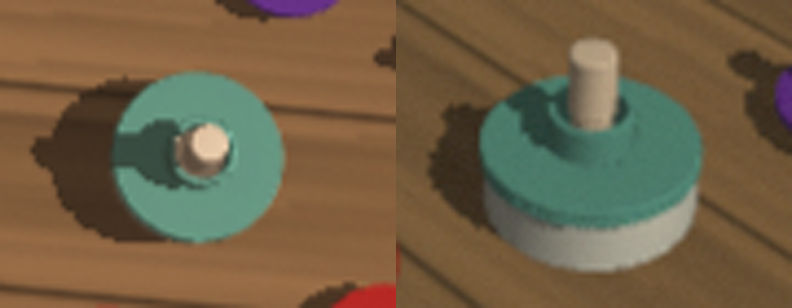

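The crop confirms it: pale knob through the grey-green collar, on the white ring. It measures about (514,-169), with the jar at (588,134.5), and the heights and diameters match. Next I'll move over the knob, going around the base.

```bash
R='[-0.0355,-0.0227,-0.002,0,0]'
python3 -m creep '[[[-0.0355,-0.0227,-0.002,0,0],[-0.0355,-0.0227,-0.002,0,0],[-0.0355,-0.0227,-0.002,0,0],[-0.0355,-0.0227,-0.002,0,0],[-0.0355,-0.0227,-0.002,0,0]]]'
python3 -m creep '[[[-0.0355,-0.0227,-0.002,0,0],[-0.0355,-0.0227,-0.002,0,0],[-0.0355,-0.0227,-0.002,0,0],[-0.0355,-0.0227,-0.002,0,0],[-0.0355,-0.0227,-0.002,0,0]]]'
python3 -m creep '[[[-0.0355,-0.0227,-0.002,0,0],[-0.0355,-0.0227,-0.002,0,0],[-0.0355,-0.0227,-0.002,0,0],[-0.0355,-0.0227,-0.002,0,0],[-0.0355,-0.0227,-0.002,0,0]]]'
python3 -m creep '[[[-0.001,-0.039,0,0,0],[-0.001,-0.039,0,0,0],[-0.001,-0.039,0,0,0],[-0.001,-0.039,0,0,0]]]'
```

```text
clock: 0.72
eef_pos: [306.4, 445.6, 241.0]
ee_rot: [0.133, 0.991, -0.0, -0.0]
wrist_force: [0.8, 0.8, 0.5]
gripper_width: 85.1
gripper_force: 0.0
clock: 1.35
eef_pos: [447.7, 289.5, 251.1]
ee_rot: [0.132, 0.991, -0.0, -0.0]
wrist_force: [0.7, -0.1, 0.3]
gripper_width: 85.4
gripper_force: 0.0
clock: 1.98
eef_pos: [589.1, 133.5, 260.9]
ee_rot: [0.132, 0.991, -0.0, -0.0]
wrist_force: [-0.4, 0.6, 0.3]
gripper_width: 85.2
gripper_force: 0.0
clock: 2.48
eef_pos: [550.8, -18.2, 260.9]
ee_rot: [0.133, 0.991, -0.0, -0.0]
wrist_force: [0.1, 0.6, -0.5]
gripper_width: 85.1
gripper_force: 0.0
```

```bash

python3 -m creep '[[[-0.001,-0.039,0.012,0,0],[-0.001,-0.039,0.012,0,0],[-0.001,-0.039,0.012,0,0],[-0.001,-0.039,0.012,0,0],[0,0,0,0,0]]]'
python3 - <<'E'
from h import *
s=snap('wrist');save(s,'pics/w1.png');np.savez('w1.npz',**s);P=cloud(s)
o=obs();print(o['eef_pos'],s['T'].round(2).tolist())
hsv=cv2.cvtColor(s['pixels'],cv2.COLOR_RGB2HSV)
near=np.hypot(P[...,0]-514,P[...,1]+169)<75
g=near&(hsv[...,0]>70)&(hsv[...,0]<100)&(hsv[...,1]>60)
for nm,m in dict(green=g&(P[...,2]>34)&(P[...,2]<46),collar=g&(P[...,2]>60)&(P[...,2]<68),knobtop=near&(P[...,2]>96)&(P[...,2]<104)).items():
    q=P[m]
    v,u=np.nonzero(m)
    print(nm,len(q), q.mean(0).round(1) if len(q) else '',cv2.minEnclosingCircle(q[:,:2].astype(np.float32)) if len(q) else '',u.mean() if len(q) else '',v.mean() if len(q) else '')
E
```

```text
clock: 3.1
eef_pos: [512.3, -172.1, 212.1]
ee_rot: [0.135, 0.991, -0.001, -0.001]
wrist_force: [-0.2, 0.1, 1.2]
gripper_width: 85.4
gripper_force: 0.0
[ 513.42130336 -169.75498514  212.65669284] [[0.27, 0.92, 0.29, 437.38], [0.96, -0.26, -0.08, -150.02], [0.0, 0.3, -0.95, 353.79], [0.0, 0.0, 0.0, 1.0]]
green 9141 [ 509.1 -165.2   40.9] ((513.3977661132812, -166.2290496826172), 59.37385940551758) 283.05021332458153 178.21343397877695
collar 587 [ 507.3 -164.4   62.6] ((513.2758178710938, -166.22866821289062), 23.71490478515625) 283.74787052810905 182.39522998296422
knobtop 758 [ 513.  -166.3   98.7] ((513.3912963867188, -166.46920776367188), 12.9182767868042) 283.99604221635883 200.58179419525067
```

View pics/w1.png

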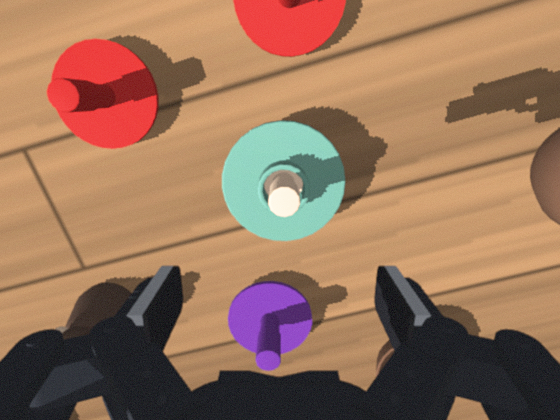

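The wrist view shows the knob top at (284,200), centred on the green lid, with the open fingers either side. It measures (513.3,-166.4) with the right radius. I'll go down to TCP z≈70 and close.

```bash

python3 -m creep '[[[0.001,0.003,0.025,0,0],[0,0,0.025,0,0],[0,0,0.025,0,0],[0,0,0.025,0,0],[0,0,0.024,0,0]]]'
python3 -m creep '[[[0,0,0.012,0,0],[0,0,0.006,0,0],[0,0,0,0,0],[0,0,0,0,0.4],[0,0,0,0,0.6]]]'
python3 -m creep '[[[0,0,0,0,0.8],[0,0,0,0,1],[0,0,0,0,1],[0,0,0,0,1],[0,0,0,0,1]]]'
```

```text
clock: 3.78
eef_pos: [514.8, -163.6, 88.7]
ee_rot: [0.131, 0.991, 0.0, 0.0]
wrist_force: [0.7, 0.1, 0.5]
gripper_width: 85.5
gripper_force: 0.0
clock: 4.4
eef_pos: [514.5, -165.5, 71.9]
ee_rot: [0.133, 0.991, -0.0, 0.001]
wrist_force: [-0.7, 0.4, 0.4]
gripper_width: 51.6
gripper_force: 0.0
clock: 5.03
eef_pos: [514.2, -166.2, 72.0]
ee_rot: [0.133, 0.991, -0.0, 0.0]
wrist_force: [-1.5, -0.2, 6.1]
gripper_width: 24.4
gripper_force: 58.5
```

Gripped: 24.4 mm and 58 N. Lifting.

```bash

python3 -m creep '[[[0,0,-0.008,0,1],[0,0,-0.012,0,1],[0,0,-0.018,0,1],[0,0,-0.018,0,1],[0,0,-0.018,0,1]]]'
python3 -m creep '[[[0,0,-0.018,0,1],[0,0,-0.018,0,1],[0,0,-0.018,0,1],[0,0,-0.014,0,1],[0,0,-0.008,0,1]]]'
python3 - <<'E'
from h import *
s=snap('side');cv2.imwrite('pics/s2.png',cv2.cvtColor(cv2.resize(s['pixels'][80:340,130:490],None,fx=2,fy=2),cv2.COLOR_RGB2BGR))
o=obs();print(o['eef_pos'],o['wrist_force'],o['moment'],o['gripper_width'])
E
```

```text
clock: 5.65
eef_pos: [514.0, -165.2, 146.4]
ee_rot: [0.132, 0.991, 0.0, -0.0]
wrist_force: [0.7, 0.3, -4.7]
gripper_width: 24.4
gripper_force: 59.1
clock: 6.28
eef_pos: [514.2, -165.3, 222.2]
ee_rot: [0.132, 0.991, -0.0, 0.0]
wrist_force: [0.7, -0.6, -4.7]
gripper_width: 24.5
gripper_force: 59.1
[ 514.47358653 -165.42846733  222.82696638] [-0.2568955  -0.32385296 -3.67708168] [ 0.03111292 -0.07160442 -0.00843445] 24.410910375305345
```

View pics/s2.png

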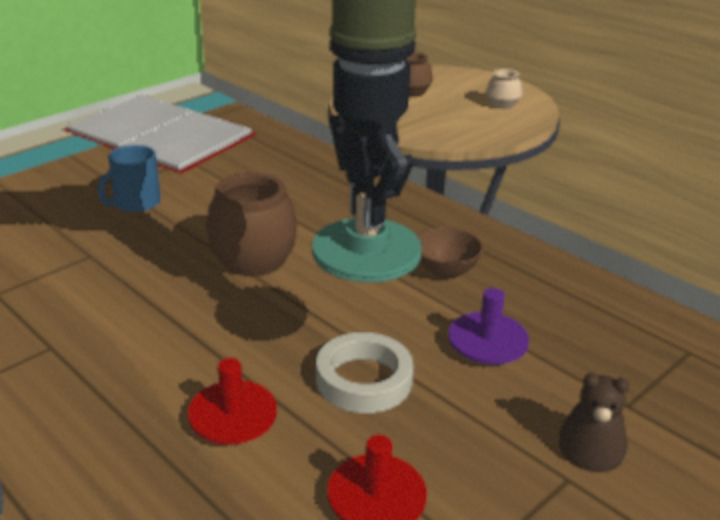

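Both lids came up level and the ring stayed put. Jar at (253,220) in the crop. I'll stop short and offset so the wrist camera can see the jar mouth.

```bash

python3 -m creep '[[[-0.004,0.015,0,0,1],[-0.007,0.03,0,0,1],[-0.008,0.036,0,0,1],[-0.008,0.036,0,0,1],[-0.008,0.036,0,0,1]]]'
python3 -m creep '[[[-0.008,0.036,0,0,1],[-0.008,0.036,0,0,1],[-0.008,0.036,0,0,1],[-0.006,0.028,0,0,1],[-0.003,0.015,0,0,1]]]'
python3 -m creep '[[[0,0,0,0,1],[0,0,0,0,1]]]'
cat > jar.py <<'E'
from h import *
import sys
s=snap('wrist');save(s,'pics/'+sys.argv[1]);P=cloud(s)
o=obs();print(o['eef_pos'])
near=np.hypot(P[...,0]-588,P[...,1]-134)<58
m=near&(abs(P[...,2]-119)<3)&(P[...,2]<123);q=P[m];v,u=np.nonzero(m)
print(len(q),q.mean(0),cv2.minEnclosingCircle(q[:,:2].astype(np.float32)),u.min(),u.max(),v.min(),v.max())
A=np.c_[2*q[:,:2],np.ones(len(q))];c=np.linalg.lstsq(A,(q[:,:2]**2).sum(1),rcond=None)[0];print(c[:2],np.sqrt(c[2]+c[:2]@c[:2]))
E
python3 jar.py w3.png
```

```text
clock: 6.95
eef_pos: [588.5, -24.4, 220.3]
ee_rot: [0.132, 0.991, 0.0, -0.001]
wrist_force: [1.1, -0.2, -4.1]
gripper_width: 24.6
gripper_force: 59.3
clock: 7.58
eef_pos: [659.4, 113.5, 219.8]
ee_rot: [0.131, 0.991, 0.0, -0.001]
wrist_force: [0.7, -0.2, -3.6]
gripper_width: 24.2
gripper_force: 59.3
clock: 7.82
eef_pos: [659.2, 108.4, 221.0]
ee_rot: [0.133, 0.991, -0.001, -0.0]
wrist_force: [0.0, -0.3, -4.2]
gripper_width: 24.5
gripper_force: 59.4
[659.30563872 108.22352407 221.25381992]
4663 [571.22178072 141.99246626 118.72368286] ((586.3767700195312, 137.08924865722656), 49.858665466308594) 218 359 21 150
[586.09433173 137.07680396] 44.60476800169659
```

View pics/w3.png

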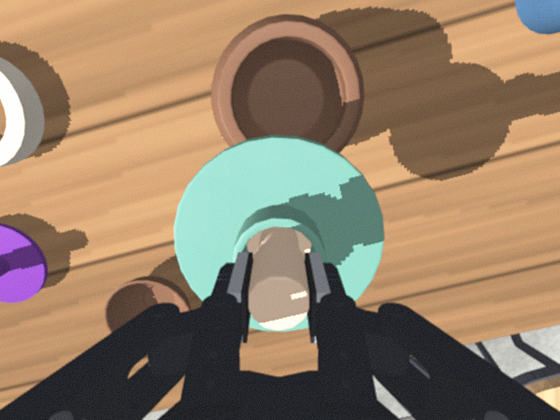

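The wrist view shows the jar mouth at about (287,85), partly behind the held lids. The rim fit gives (586.3,137.1) with r 49.9, which matches the 100 mm rim. Moving over it.

```bash

python3 -m creep '[[[0.012,0.001,0,0,1],[0.020,0.002,0,0,1],[0.022,0.003,0,0,1],[0.015,0.002,0,0,1],[0.008,0.001,0,0,1]]]'
python3 -m creep '[[[0,0,0,0,1],[0,0,0,0,1]]]'
python3 -m creep '[[[0,0,0.008,0,1],[0,0,0.012,0,1],[0,0,0.012,0,1],[0,0,0.007,0,1],[0,0,0.003,0,1]]]'
python3 -m creep '[[[0,0,0,0,1],[0,0,0,0,1]]]'
python3 - <<'E'
from h import *
for i in range(3): s=snap('side');o=obs();print(o['eef_pos'],o['wrist_force'])
cv2.imwrite('pics/s4.png',cv2.cvtColor(cv2.resize(s['pixels'][110:260,170:370],None,fx=3,fy=3),cv2.COLOR_RGB2BGR))
E
```

```text
clock: 8.5
eef_pos: [586.8, 139.2, 221.7]
ee_rot: [0.132, 0.991, 0.0, 0.0]
wrist_force: [-0.1, -0.5, -4.2]
gripper_width: 24.5
gripper_force: 59.4
clock: 8.75
eef_pos: [588.3, 138.5, 221.3]
ee_rot: [0.133, 0.991, -0.0, 0.0]
wrist_force: [0.4, 0.6, -4.7]
gripper_width: 24.5
gripper_force: 59.4
clock: 9.38
eef_pos: [587.5, 139.0, 178.5]
ee_rot: [0.133, 0.991, -0.0, -0.0]
wrist_force: [0.5, 0.1, -3.4]
gripper_width: 24.1
gripper_force: 59.4
clock: 9.62
eef_pos: [587.9, 139.1, 179.7]
ee_rot: [0.133, 0.991, 0.0, 0.0]
wrist_force: [0.8, -0.3, -3.8]
gripper_width: 24.3
gripper_force: 59.4
[587.91287381 139.06392197 179.72258701] [-0.47150556  0.47889818 -3.98268142]
[587.87895603 139.0691731  179.70173636] [-1.12408721 -0.8968294  -3.78280616]
[587.82504573 139.0383214  179.63899325] [ 0.09827732  0.35776819 -4.15420771]
```

View pics/s4.png

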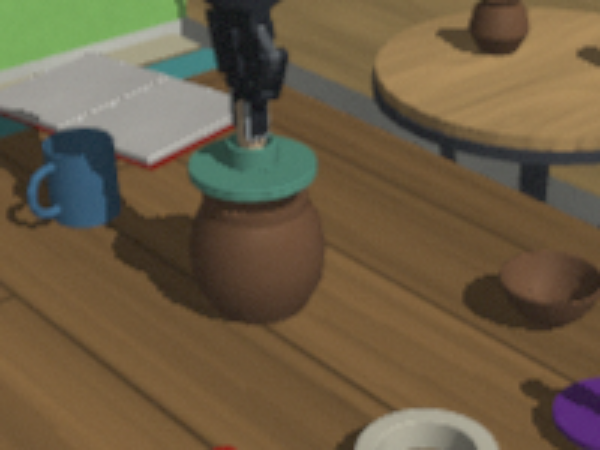

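The lids sit level just above the jar rim, lid at (253,165) in the crop and jar neck directly below. Shifting 2 mm in y, then lowering in small steps while watching the force.

```bash

python3 -m creep '[[[0,-0.002,0,0,1],[0,0,0.003,0,1],[0,0,0.003,0,1],[0,0,0.003,0,1],[0,0,0.002,0,1]]]'
python3 -m creep '[[[0,0,0.002,0,1],[0,0,0.001,0,1],[0,0,0.001,0,1],[0,0,0.0005,0,1],[0,0,0,0,1]]]'
```

```text
clock: 10.4
eef_pos: [587.0, 137.1, 167.9]
ee_rot: [0.132, 0.991, -0.0, -0.0]
wrist_force: [-0.2, 0.4, -3.6]
gripper_width: 24.4
gripper_force: 59.4
clock: 11.02
eef_pos: [587.1, 137.0, 163.8]
ee_rot: [0.133, 0.991, -0.0, -0.0]
wrist_force: [0.4, -0.2, -4.6]
gripper_width: 24.2
gripper_force: 59.4
```

```bash

python3 -m creep '[[[0,0,0.0007,0,1],[0,0,0,0,1]]]'|grep -E 'eef|wrist'
python3 -m creep '[[[0,0,0.0007,0,1],[0,0,0,0,1]]]'|grep -E 'eef|wrist'
python3 -m creep '[[[0,0,0.0007,0,1],[0,0,0,0,1]]]'|grep -E 'eef|wrist'
```

```text
eef_pos: [587.1, 137.0, 163.0]
wrist_force: [-0.4, 0.9, -4.2]
eef_pos: [587.1, 137.1, 162.3]
wrist_force: [-1.0, 0.1, -3.7]
eef_pos: [587.2, 137.1, 162.1]
wrist_force: [-1.3, 0.5, 0.7]
```

```bash

python3 -m creep '[[[0,0,0.0005,0,1],[0,0,0,0,1],[0,0,0,0,1]]]'|grep -E 'eef|wrist'
python3 -m creep '[[[0,0,0,0,0.6],[0,0,0,0,0.5],[0,0,0,0,0.3],[0,0,0,0,0],[0,0,0,0,0]]]'
python3 -m creep '[[[0,0,0,0,0],[0,0,-0.02,0,0],[0,0,-0.035,0,0],[0,0,-0.035,0,0],[0,0,-0.02,0,0]]]'
python3 -m creep '[[[0,0,0,0,0],[0,0,0,0,0]]]'
cat > lid.py <<'E'
from h import *
import sys
s=snap('wrist');save(s,'pics/'+sys.argv[1]);P=cloud(s)
o=obs();print(o['eef_pos'])
hsv=cv2.cvtColor(s['pixels'],cv2.COLOR_RGB2HSV)
near=np.hypot(P[...,0]-587,P[...,1]-137)<75
g=near&(hsv[...,0]>70)&(hsv[...,0]<100)&(hsv[...,1]>60)
for nm,m in dict(plate=g&(abs(P[...,2]-131)<5),collar=g&(abs(P[...,2]-153)<4),knobtop=near&(abs(P[...,2]-189)<5)).items():
    q=P[m];print(nm,len(q),np.median(q,0).round(1),cv2.minEnclosingCircle(q[:,:2].astype(np.float32)))
    if nm=='plate': print('plane',np.linalg.lstsq(np.c_[q[:,:2]-[587,137],np.ones(len(q))],q[:,2],rcond=None)[0])
E
python3 lid.py w5.png
```

```text
eef_pos: [587.2, 137.1, 162.0]
wrist_force: [-2.7, 0.1, 5.4]
clock: 12.78
eef_pos: [587.2, 137.1, 161.2]
ee_rot: [0.133, 0.991, -0.0, 0.0]
wrist_force: [-0.2, 0.2, 0.7]
gripper_width: 85.4
gripper_force: 0.0
clock: 13.4
eef_pos: [587.6, 137.2, 273.2]
ee_rot: [0.133, 0.991, 0.0, 0.001]
wrist_force: [0.3, 0.3, -0.6]
gripper_width: 85.6
gripper_force: 0.0
clock: 13.65
eef_pos: [586.6, 136.9, 270.1]
ee_rot: [0.133, 0.991, -0.0, -0.001]
wrist_force: [-0.2, -0.2, 0.1]
gripper_width: 85.6
gripper_force: 0.0
[586.53952279 136.88951949 269.79638626]
plate 10960 [577.1 142.2 130.9] ((587.2333984375, 139.03347778320312), 59.648616790771484)
plane [9.10956410e-04 2.11058331e-03 1.30874942e+02]
collar 736 [578.2 145.3 152.6] ((587.2151489257812, 138.90232849121094), 23.94239044189453)
knobtop 984 [586.1 139.1 188.7] ((587.2056274414062, 138.86167907714844), 12.982152938842773)
```

View pics/w5.png

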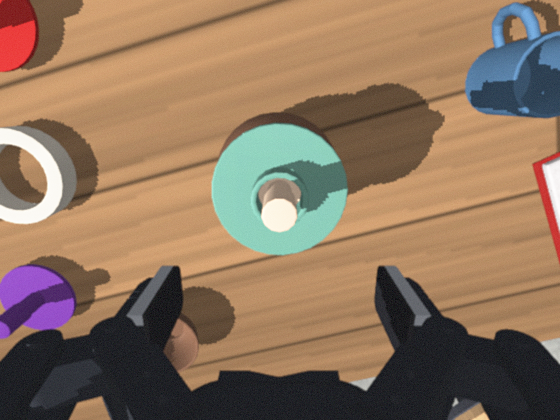

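The lids are seated level: plate tilt 0.2%, knob top 188.7 mm, concentric at image (280,205). Going straight down to grip the collar.

```bash

python3 -m creep '[[[0,0,0.015,0,0],[0,0,0.025,0,0],[0,0,0.025,0,0],[0,0,0.025,0,0],[0,0,0.020,0,0]]]'
python3 -m creep '[[[0,0,0.015,0,0],[0,0,0.006,0,0],[0,0,0.002,0,0],[0,0,0,0,0],[0,0,0,0,0]]]'
```

```text
clock: 14.32
eef_pos: [586.0, 136.8, 158.3]
ee_rot: [0.132, 0.991, -0.001, -0.001]
wrist_force: [0.1, -0.2, -0.0]
gripper_width: 85.1
gripper_force: 0.0
clock: 14.95
eef_pos: [587.5, 137.2, 138.8]
ee_rot: [0.133, 0.991, 0.0, 0.001]
wrist_force: [1.1, 0.5, 0.1]
gripper_width: 85.4
gripper_force: 0.0
```

```bash

python3 -m creep '[[[0,0,0.003,0,0],[0,0,0,0,0.2],[0,0,0,0,0.3],[0,0,0,0,0.35],[0,0,0,0,0.4]]]'
python3 -m creep '[[[0,0,0,0,0.5],[0,0,0,0,0.7],[0,0,0,0,1],[0,0,0,0,1],[0,0,0,0,1]]]'
```

```text
clock: 15.58
eef_pos: [587.2, 137.1, 135.2]
ee_rot: [0.133, 0.991, -0.0, 0.0]
wrist_force: [-0.2, -0.4, -0.2]
gripper_width: 51.3
gripper_force: 0.0
clock: 16.2
eef_pos: [587.4, 137.4, 135.8]
ee_rot: [0.132, 0.991, 0.0, 0.0]
wrist_force: [-1.2, -0.3, 5.0]
gripper_width: 46.2
gripper_force: 61.2
```

```bash

python3 -m creep '[[[0,0,-0.001,0,1],[0,0,-0.002,0,1],[0,0,-0.003,0,1],[0,0,-0.004,0,1],[0,0,0,0,1]]]'
python3 - <<'E'
from h import *
s=snap('side');print(obs()['wrist_force'])
cv2.imwrite('pics/s6.png',cv2.cvtColor(cv2.resize(s['pixels'][110:230,190:330],None,fx=4.5,fy=4.5,interpolation=cv2.INTER_CUBIC),cv2.COLOR_RGB2BGR))
E
```

```text
clock: 16.82
eef_pos: [587.4, 137.0, 145.6]
ee_rot: [0.133, 0.991, 0.0, 0.0]
wrist_force: [0.0, -0.5, -2.0]
gripper_width: 45.9
gripper_force: 61.7
[-0.34345902 -0.8544105  -2.81045404]
```

View pics/s6.png

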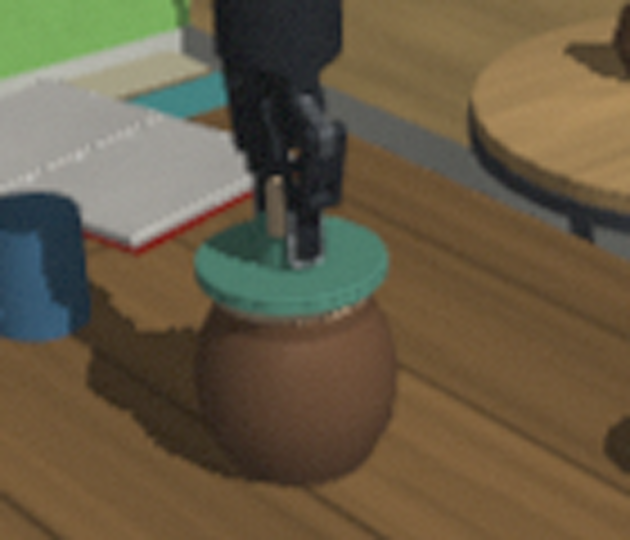

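The load is 2.4 N, so only the outer lid is up, with the pale inner disc still on the rim at (345,312). I'll lift the rest of the way straight up.

```bash

python3 -m creep '[[[0,0,-0.006,0,1],[0,0,-0.012,0,1],[0,0,-0.012,0,1],[0,0,-0.012,0,1],[0,0,-0.012,0,1]]]'|grep -E 'eef|wrist'
python3 -m creep '[[[0,0,-0.012,0,1],[0,0,-0.012,0,1],[0,0,-0.010,0,1],[0,0,-0.006,0,1],[0,0,-0.003,0,1]]]'|grep -E 'eef|wrist'
python3 -m creep '[[[0,0,0,0,1],[0,0,0,0,1],[0,0,0,0,1],[0,0,0,0,1]]]'
python3 - <<'E'
from h import *
s=snap('side');P=cloud(s)
save({'pixels':cv2.resize(s['pixels'][60:240,170:400],None,fx=3,fy=3,interpolation=cv2.INTER_CUBIC)},'pics/s7.png')
hsv=cv2.cvtColor(s['pixels'],cv2.COLOR_RGB2HSV)
near=np.hypot(P[...,0]-587,P[...,1]-137)<75
g=near&(hsv[...,0]>70)&(hsv[...,0]<100)&(hsv[...,1]>60)&(P[...,2]>200)
q=P[g];print('lid z',np.percentile(q[:,2],[1,5,50,95]))
t=q[abs(q[:,2]-np.median(q[:,2]))<4];print('plane',np.linalg.lstsq(np.c_[t[:,:2]-[587,137],np.ones(len(t))],t[:,2],rcond=None)[0])
k=near&(P[...,2]>150)&(P[...,2]<205)&~g;print('knob',P[k].mean(0),P[k][:,2].max())
d=near&(abs(P[...,2]-126)<4);print('disc',d.sum(),cv2.minEnclosingCircle(P[d][:,:2].astype(np.float32)))
E
```

```text
eef_pos: [587.2, 137.1, 200.3]
wrist_force: [-0.1, 0.4, -2.2]
eef_pos: [587.1, 137.1, 242.4]
wrist_force: [0.7, 0.6, -2.6]
clock: 18.62
eef_pos: [587.1, 137.0, 242.0]
ee_rot: [0.133, 0.991, -0.0, -0.0]
wrist_force: [0.0, -0.2, -2.8]
gripper_width: 45.9
gripper_force: 61.8
lid z [228.61666178 230.82690401 238.71547474 260.24402714]
plane [5.32837495e-03 7.82051942e-03 2.38711051e+02]
knob [581.73046015 131.07135149 173.89677243] 192.7064483454903
disc 441 ((585.72021484375, 135.8513946533203), 52.1147575378418)
```

View pics/s7.png

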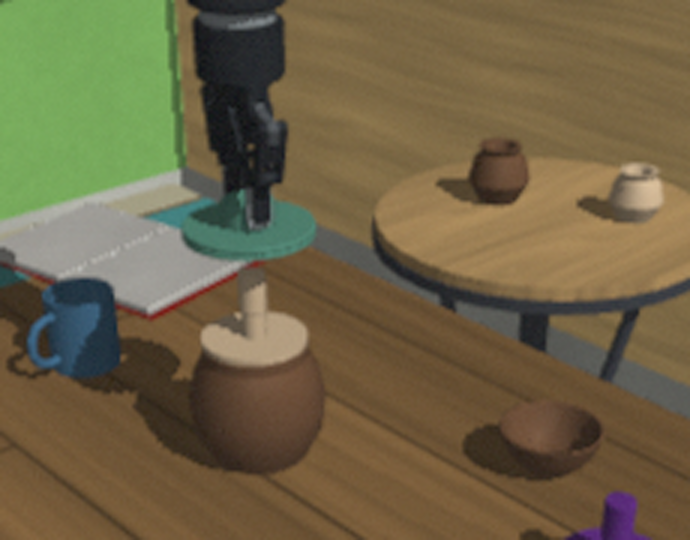

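The outer lid (250,228) is held level, its rim about 37 mm above the knob top. The inner lid is seated on the jar at (255,335).

```bash
python3 -c "
from workcell import ticket;print(ticket.close_job())"
```

```text
the job is handed in; nothing more can be done
None
```

The job was handed in at about 19 s, with the inner lid seated on the jar, the green outer lid held level about 37 mm above its knob, and the jar and pots left in place; `close_job()` returned no verdict.

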